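Clamp the tube rack on the shaker

TASK

Get the tube rack on the shaker's platform ready for mixing: with your fingertips, push it along the platform until it sits squarely between the two guide cheeks and up against the fixed fence, and push the sliding clamp bar along until it rests against the other side of the rack, so the rack cannot move. Only push, from outside: take neither the rack nor the bar between your fingers, do not lift or tip the rack of tubes, keep it on the platform, and leave the timer, the dropper bottle and the spare rack on the table where they are.

Things in the scene. Friction and masses are not known exactly. Their poses are not given: they have to be found in the camera images.
- rack: blue tube rack on the shaker's platform, 98 (its x) x 100 (its y) x 58 mm high, 40 to 90 g with the three capped tubes fixed in it; origin at the centre of its underside, z up. Upright rim 4.6 mm high all round its foot; above it the end faces (-y, +y) lean in 6 mm, the back (+x) 16 mm; the front (-x), with the tubes, slopes at 40 degrees. Slides freely. Starts up to 20 degrees crooked.
- shaker: bench platform shaker, immovable, switched off. Origin on the table under the centre of its housing; x from its control panel (near side) to its back, y along the platform from the fence to the clamp bar, z up. A rack belongs on it with its own y along this y (its tubes towards the panel).
- platform (a point): centre of the platform's upper face, 84 mm above the table, axes as the shaker's: a flat aluminium plate 224 mm (x) by 364 mm (y), open at all edges. The rack starts on it up to 30 mm to either side of the cheeks' middle line and about 65 to 95 mm short of the fence.
- fence_face (a point): middle of the fixed fence's face that looks at the rack, at platform level; axes as the shaker's. The fence is 22 mm high. Two steel guide cheeks, 16 mm high, run from it along +y, inner faces at x = -54 and +54 mm for 22 mm, then flaring out to x = -63 and +63 at y = 50 mm. With the rack home its origin is at y = 50 mm, x = 0 within 5 mm.
- bar_face (a point): middle of the clamp bar's face that looks at the fence, at platform level; axes as the shaker's. The bar lies across the platform beyond the rack: 212 mm long (x), 14 mm thick (from this face along +y), 22 mm high, with a black knob 36 mm high at x = -94 and +94 mm; its underside is 1 mm above the platform.
- clamp_bar (a joint): how far the clamp bar has been slid towards the fence (the shaker's -y), in m: at 0 its face is 300 mm from the fence's face, so it meets a rack that is home (100 mm) at 0.200; limit 0.215. It cannot turn or lift, slides with about 2 N of friction and stays where it is left. Starts at 0 to 0.03.
- timer: bystander: square white timer, 64 x 64 x 20 mm, lying on the table in front of the shaker; origin at the centre of its underside
- dropper_blue: bystander: small dropper bottle, 20 mm across, 64 mm tall, standing on the table in front of the shaker; origin at the centre of its underside
- spare_rack: bystander: empty tube rack of the same kind, 98 x 100 x 58 mm, standing on the table beyond the fence end of the shaker; origin at the centre of its underside

How it is judged:
By the outcome, as a careful person would: the job done as asked, in the order asked, and still so for the second after the job is handed in, with the robot touching nothing.
It also fails if it takes over 72 s, if anything falls off the work surface, if the arm or the gripper's body presses on something with over 40 N, if the wrist force passes 120 N, or if a joint passes its speed limit or range.

ROBOT

A 7-joint arm with a two-finger parallel gripper is mounted at the origin on a cart in front of the work surface, level with it; the furniture and walls round the work are solid. World frame = base frame: x ahead of the robot, y to its left, z up, the work surface at z = 0. Lengths are in m, angles in degrees, forces in N, time in s.
With the tool pointing down it reaches from about 0.4 to 0.925 m from the base axis. Payload 5.6 kg.
Tool frame: the origin (TCP) lies midway between the tips of the shut fingers; the grasp point (between the pads) lies robot.tcp_to_grasp behind it (robot.tcp_to_grasp is the distance from the TCP to the grasp point, in m); z points along the fingers, y is the direction in which the jaws open and shut (so a half turn about z gives the same grasp; the last joint's range is limited). The gripper opens to 85 mm and grips with 20 to 120 N. Pads are 22 mm wide; open, the fingers measure 114 mm over their backs; the gripper's body (76 mm by 85 mm) begins 54 mm behind the grasp point. The pads swing forward as they close: fully open they stand 13 mm farther back than shut.
Start: joints at [72.823, 26.786, -0.665, 91.828, 0.344, 61.387, -3.226], TCP at [0.165, -0.629, 0.231] pointing down, gripper open.
Joint ranges: [-144.91, 144.91], [-17.63, 115.5], [-89.93, 88.59], [15.96, 139.68], [-74.01, 254.01], [8.47, 105.57], [-167.45, 167.45]. Speed limits (degrees/s): [147.25, 147.25, 180, 180, 180, 180, 180].

INTERFACE

Orientations are given as a 3x3 rotation matrix whose columns are the frame's x, y, z axes.
In Python, from workcell import robot gives the robot as it stands.
- The arm moves only by the tool play_rows, never from a script. Its argument "moves" is a list of rows, each a list of 7 numbers: the shift along the world's x, y, z in mm, then the turn, a rotation vector about the world's x, y, z in rad, then the finger opening in mm, from 0 to 85.4. A call has 1 to 12 rows; each row is the pose to reach, as a shift and turn from the pose measured when the call began; what a row does not reach only later rows make up. A row lasts 1/8 s, in which the tool goes at most 62.5 mm and 10.7 degrees, less where a joint would pass 70% of its speed; a pose out of reach is approached as far as the arm can. A call with a gripper value outside its range is refused whole. The fingers move at their own pace and stop on an object; "squeeze" is the grip in N (left out, the last holds). Time passes only in rows, so rows that repeat a pose let the fingers close. It gives the time, the measured TCP pose, the force and the opening at its end, in the units of the state.
- robot.get_state(): the state, without advancing time (a new reading comes with each control period).
- robot.read_camera(name): name is "side" or "top" or "wrist"; returns (picture, depth): 480x640x3 uint8, red, green, blue; 480x640 float32, m along the optical axis (not along the pixel's ray), 0 where there is no reading.
- robot.calibration(name): a dict with "fx", "fy", "cx", "cy" (pixels), "k1" (the pictures are not rectified: a ray, as slopes to the right and down, at radius r is drawn at 1 + k1 r^2 times it, then the intrinsics apply), "origin" and "attitude" of the camera in the world; the wrist camera has in their place "mount" (4x4, takes a point from camera to tool coordinates, whose origin is the TCP and whose axes are the flange's). Camera axes: x right, y up, looking along -z (the intrinsics and any distortion apply to the point x, -y, -z); pixel columns grow to the right and rows downward; lengths in m; the calibration is good to about 2 mm. A picture is of the moment at which its call begins: read the wrist's pose just before it. calibration takes no time and is no camera call.
- robot.close_job(): hands the job in, once; it reports no verdict.
Trained networks look in the newest picture that a camera, given by its name, has taken for a name from the list of things; names that differ only in an ending like _2 or _b are one class to them, and where a whole thing is asked for, a point or a joint stands for the part that bears it (a point fixed in the world has none). Each returns a list of dicts, best first, with "score" (0 to 1); they miss things now and then, are a little off and sometimes report something else, mostly with a low value. They report only what shows in the picture. A call takes as long as a camera call.
- robot.find_in(camera, query): "extent" ([left, top, right, bottom] in pixels, round what is visible of it).
The state is a dict: "time_s": time; "q": joint angles; "qvel": joint speeds; "tau": joint torques, N m; "tcp_pos": TCP position; "tool_rot": TCP orientation; "force": force on the tool from outside, world axes, zero at the start; "ft_torque": the same for the moment, N m; "width": finger opening in m.
Only numpy, scipy, OpenCV 4.12 (cv2) and the standard library are available. Lean on these libraries where they do the work, as an engineer would, in place of code of your own. Each camera call takes 0.05 s, during which the arm holds its last target.

## Working session

There is one attempt and no reset: what is moved stays moved. The work goes in short steps, Python scripts to look and compute and a tool call to move; the robot and the scene stay as the last step left them, time stands still between calls to the robot, and variables do not carry over. Pictures are saved under pics/ and viewed, and the job is handed in when it is done.

Besides the shell and the picture viewer there is one more tool, called after "Request:" in YAML: its name, and indented under it one key for each argument. play_rows: Moves the arm, as the interface text tells. Its arguments: {"type":"object","properties":{"moves":{"type":"array","items":{"type":"array","items":{"type":"number"}}},"squeeze":{"type":"number"}},"required":["moves"]}

```bash
mkdir -p pics; ls; python3 - <<'E'
from workcell import robot
import cv2
s=robot.get_state();print(s)
for n in("top","side","wrist"):
    p,d=robot.read_camera(n);cv2.imwrite(f"pics/{n}0.png",p[:,:,::-1]);print(n,robot.calibration(n))
    import numpy as np;np.save(f"{n}0.npy",d)
print(robot.tcp_to_grasp)
E
```

```text
pics
{'time_s': 0.0, 'q': array([72.82235646, 26.83721791, -0.6652613 , 91.88166024,  0.34321014,
       61.38552167, -3.22624751]), 'qvel': array([ 0.00104247,  0.00899554,  0.03253053,  0.03124065,  0.03389917,
       -0.0597177 ,  0.03830489]), 'tau': array([ 2.13580470e-04, -5.32401288e+01,  2.15912465e-02, -2.51312310e+01,
        1.13618688e-02,  7.80935632e-03, -8.70561053e-06]), 'tcp_pos': array([ 0.16489415, -0.62815728,  0.23031919]), 'tool_rot': array([[ 9.67223787e-01,  2.53924851e-01, -5.61493346e-04],
       [ 2.53925447e-01, -9.67222305e-01,  1.69699678e-03],
       [-1.12179235e-04, -1.78395310e-03, -9.99998402e-01]]), 'force': array([-0.44062552, -0.06897602, -0.11925985]), 'ft_torque': array([ 0.00677933, -0.01040154, -0.02050243]), 'width': 0.08547840835396336}
top {'fx': 622.4040185627844, 'fy': 622.4040185627844, 'cx': 327.81862464954645, 'cy': 238.5405722709389, 'k1': 0.033947686443075754, 'origin': array([ 0.41236713, -0.27349595,  1.05482966]), 'attitude': array([[-0.01704897,  0.99751073, -0.06842279],
       [-0.99972128, -0.01812444, -0.01512809],
       [-
[... 184 characters left out ...]
: array([0.13179013, 0.38978418, 0.61261097]), 'attitude': array([[-0.88726834,  0.26123155, -0.38014862],
       [-0.46103604, -0.52757931,  0.71351653],
       [-0.01416551,  0.80834284,  0.58854158]])}
wrist {'fx': 385.80264530013363, 'fy': 385.80264530013363, 'cx': 322.6872118719649, 'cy': 236.7673496724591, 'k1': 0.0016775177472434996, 'mount': array([[ 1.81540368e-04,  9.60602352e-01,  2.77926409e-01,
         6.96628528e-02],
       [ 9.99999549e-01,  8.47117984e-05, -9.45986531e-04,
        -9.41176594e-04],
       [-9.32260533e-04,  2.77926455e-01, -9.60601903e-01,
        -1.42471693e-01],
       [ 0.00000000e+00,  0.00000000e+00,  0.00000000e+00,
         1.00000000e+00]])}
0.0187
```

View pics/top0.png

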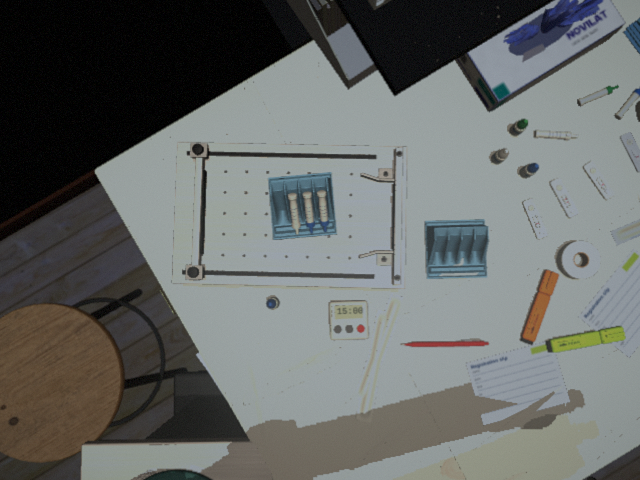

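View pics/side0.png

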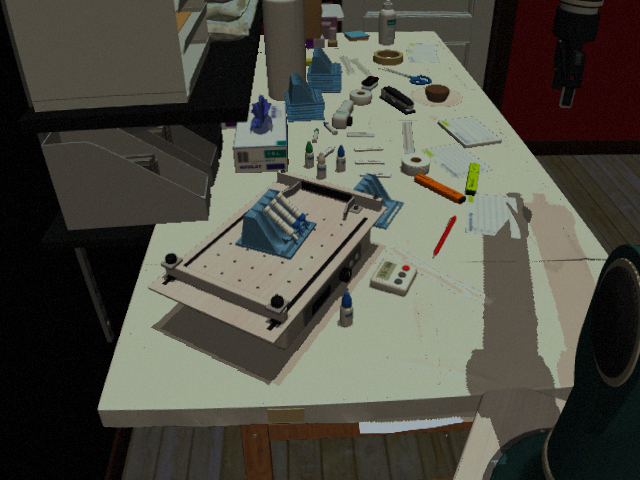

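```bash
cat > h.py <<'E'
from workcell import robot
import numpy as np,cv2
def unproj(cam,uv,z):
    c=robot.calibration(cam);K=np.array([[c['fx'],0,c['cx']],[0,c['fy'],c['cy']],[0,0,1]])
    p=cv2.undistortPoints(np.array(uv,float).reshape(-1,1,2),K,np.array([c['k1'],0,0,0,0.])).reshape(-1,2)
    R=c['attitude'];o=c['origin']
    r=np.c_[p[:,0],-p[:,1],-np.ones(len(p))]@R.T
    return o+r*((z-o[2])/r[:,2])[:,None]
def cloud(cam,d):
    c=robot.calibration(cam);K=np.array([[c['fx'],0,c['cx']],[0,c['fy'],c['cy']],[0,0,1]])
    v,u=np.mgrid[0:480,0:640]
    p=cv2.undistortPoints(np.stack([u,v],-1).reshape(-1,1,2).astype(float),K,np.array([c['k1'],0,0,0,0.])).reshape(480,640,2)
    P=np.stack([p[...,0]*d,-p[...,1]*d,-d],-1)
    return P@c['attitude'].T+c['origin']
def project(cam,P):
    c=robot.calibration(cam);K=np.array([[c['fx'],0,c['cx']],[0,c['fy'],c['cy']],[0,0,1]])
    q=(np.atleast_2d(P)-c['origin'])@c['attitude']
    return cv2.projectPoints((q*[1,-1,-1]).reshape(-1,1,3),np.zeros(3),np.zeros(3),K,np.array([c['k1'],0,0,0,0.]))[0].reshape(-1,2)
E
python3 - <<'E'
from h import *
im=cv2.imread('pics/top0.png')
cv2.imwrite('pics/top0c.png',cv2.resize(im[125:305,160:425],None,fx=3,fy=3,interpolation=cv2.INTER_CUBIC))
d=np.load('top0.npy');P=cloud('top',d)
for u,v in[(230,220),(350,230),(202,210),(399,210),(300,180),(198,150),(285,184)]:print(u,v,P[v,u].round(4))
E
```

```text
230 220 [ 0.5108 -0.1059  0.0851]
350 230 [ 0.4917 -0.2937  0.0847]
202 210 [ 0.5256 -0.0653  0.0998]
399 210 [ 0.5193 -0.3688  0.1049]
300 180 [ 0.5633 -0.2197  0.1377]
198 150 [ 0.6151 -0.0641  0.1205]
285 184 [ 0.5576 -0.1974  0.1385]
```

View pics/top0c.png

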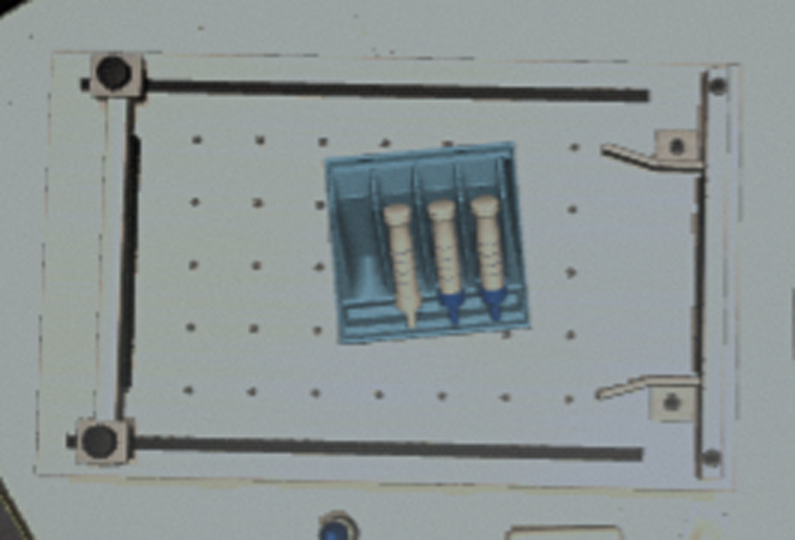

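```bash
cat >> h.py <<'E'
def fit2(model,obs):
    # model, obs Nx2 -> yaw,t
    m=np.array(model,float);o=np.array(obs)[:,:2];mc=m.mean(0);oc=o.mean(0)
    a=m-mc;b=o-oc
    th=np.arctan2((a[:,0]*b[:,1]-a[:,1]*b[:,0]).sum(),(a*b).sum())
    R=np.array([[np.cos(th),-np.sin(th)],[np.sin(th),np.cos(th)]]);t=oc-R@mc
    return th,t,(o-(m@R.T+t))
E
python3 - <<'E'
from h import *
f=lambda l:[(160+(u+.5)/3-.5,125+(v+.5)/3-.5) for u,v in l]
pl=unproj('top',f([(52,52),(740,64),(733,490),(36,474)]),.084)
th,t,r=fit2([(.112,.182),(.112,-.182),(-.112,-.182),(-.112,.182)],pl);print('plat',np.degrees(th),t,(r*1e3).round(1))
R=np.array([[np.cos(th),-np.sin(th)],[np.sin(th),np.cos(th)]])
S=lambda P:(P[:,:2]-t)@R
print('fence top',S(unproj('top',f([(707,75),(702,476)]),.106)),'bot',S(unproj('top',f([(702,75),(697,476)]),.084)))
print('cheek inner top',S(unproj('top',f([(698,170),(693,378),(603,152),(600,396)]),.100)))
print('bar top face edge',S(unproj('top',f([(129,100),(121,415)]),.107)))
print('knob',S(unproj('top',f([(113,71),(99,438)]),.121)))
rk=unproj('top',f([(342,344),(530,328),(516,143),(326,158)]),.088)
t2,tt,r=fit2([(-.049,.05),(-.049,-.05),(.049,-.05),(.049,.05)],rk);print('rack',np.degrees(t2-th),tt,S(tt[None]),(r*1e3).round(1))
print('rack',S(rk))
for q in('timer','dropper_blue','spare_rack','rack','clamp_bar','shaker'):print(q,robot.find_in('top',q)[:2])
d=np.load('top0.npy');P=cloud('top',d)
m=(P[...,2]>.078)&(P[...,2]<.09)&(P[...,0]>.4)&(P[...,0]<.68)&(P[...,1]>-.4)&(P[...,1]<.0)
print(np.percentile(P[m],[0.5,99.5],axis=0))
E
```

```text
plat -2.247726024726687 [ 0.51836898 -0.19935418] [[-1.  -0.9]
 [-0.4  0.7]
 [ 0.6  1.2]
 [ 0.8 -1.1]]
fence top [[ 0.10068887 -0.16215514]
 [-0.10454591 -0.16272359]] bot [[ 0.10536578 -0.16148325]
 [-0.10464018 -0.16210151]]
cheek inner top [[ 0.05246966 -0.15883971]
 [-0.05473363 -0.15793969]
 [ 0.06089163 -0.10982923]
 [-0.06496083 -0.11065245]]
bar top face edge [[ 0.0818003   0.13444124]
 [-0.08010783  0.13279654]]
knob [[ 0.09374594  0.13992108]
 [-0.09217924  0.14027091]]
rack 5.9479236528352155 [ 0.53093687 -0.22009724] [[ 0.01337177 -0.02023418]] [[ 0.2 -1. ]
 [ 0.3  0.9]
 [-0.5  0.2]
 [ 0.  -0.1]]
rack [[-0.04033886  0.02339201]
 [-0.02995572 -0.07409448]
 [ 0.06682334 -0.06471541]
 [ 0.05695833  0.03448115]]
timer [{'extent': [328.0, 300.7, 368.4, 341.1], 'score': 0.66}]
dropper_blue [{'extent': [267.3, 297.7, 279.6, 311.7], 'score': 0.72}]
spare_rack [{'extent': [423.9, 216.7, 491.1, 276.8], 'score': 0.72}]
rack [{'extent': [268.1, 172.7, 336.3, 239.5], 'score': 0.93}]
clamp_bar [{'extent': [181.2, 142.3, 207.0, 281.5], 'score': 0.78}]
shaker [{'extent': [171.1, 146.1, 409.5, 291.3], 'score': 0.96}]
[[ 0.40451381 -0.37988755  0.07968061]
 [ 0.63106828 -0.01877479  0.08944387]]
```

```bash
cat >> h.py <<'E'
TH=np.radians(-2.25);RS=np.array([[np.cos(TH),-np.sin(TH)],[np.sin(TH),np.cos(TH)]])
# S' : origin fence_face
O=np.array([.51837,-.19935])+RS@np.array([-.0015,-.1622])
def toW(x,y): return O+RS@np.array([x,y])
def toS(p): return RS.T@(np.asarray(p)[:2]-O)
def rel(x,y,z,yaw_s):
    s=robot.get_state();T=s['tool_rot'];cur=np.degrees(np.arctan2(T[1,0],T[0,0]))
    w=toW(x,y);d=(yaw_s-2.25-cur+180)%360-180
    print('t',s['time_s'],'tcpS',toS(s['tcp_pos']).round(4),s['tcp_pos'].round(4),'q',s['q'].round(1),'F',s['force'].round(2),'w',round(s['width'],4))
    from scipy.spatial.transform import Rotation as Rr
    Z=np.radians(yaw_s-2.25);D=np.array([[np.cos(Z),np.sin(Z),0],[np.sin(Z),-np.cos(Z),0],[0,0,-1]])
    print('shift mm',((np.r_[w,z]-s['tcp_pos'])*1e3).round(1),'turn',Rr.from_matrix(D@T.T).as_rotvec().round(3),'dyaw',d)
E
python3 - <<'E'
from h import *
d=np.load('top0.npy');P=cloud('top',d);P[d==0]=np.nan
for x in np.arange(.4,1.0,.05):
    print(round(x,2),[ (lambda m: round(float(np.nanmax(P[...,2][m])),2) if m.any() else None)((abs(P[...,0]-x-.025)<.025)&(abs(P[...,1]-y)<.05)) for y in np.arange(-.6,.2,.1)])
rel(.095,.142,.2,0)
E
```

```text
0.4 [0.03, 0.02, 0.11, 0.1, 0.09, 0.12, 0.12, None]
0.45 [0.03, 0.06, 0.11, 0.11, 0.12, 0.11, 0.09, 0.01]
0.5 [0.01, 0.03, 0.11, 0.15, 0.15, 0.11, 0.09, 0.01]
0.55 [0.07, 0.01, 0.11, 0.14, 0.15, 0.11, 0.09, 0.01]
0.6 [0.06, 0.07, 0.11, 0.09, 0.09, 0.12, 0.11, 0.01]
0.65 [0.07, 0.07, 0.23, 0.23, 0.01, 0.01, 0.01, 0.0]
0.7 [0.07, 0.23, 0.24, 0.23, 0.01, 0.01, 0.0, None]
0.75 [0.23, 0.23, 0.23, 0.26, 0.01, 0.01, None, None]
0.8 [0.14, 0.07, None, 0.21, 0.14, None, None, None]
0.85 [0.07, None, None, 0.06, 0.11, None, None, 0.05]
0.9 [None, None, None, None, 0.0, -0.0, -0.08, 0.01]
0.95 [None, None, None, None, None, -0.2, -0.1, None]
t 0.45 tcpS [-0.3347 -0.2806] [ 0.165  -0.6287  0.2312] q [72.8 26.8 -0.7 91.8  0.3 61.4 -3.2] F [-0.55 -0.92  0.79] w 0.0853
shift mm [446.  405.4 -31.2] turn [-0.    -0.    -0.296] dyaw -16.957713345906598
```

Request:
play_rows:
  moves:
    - [285, 389, 20, 0, 0, 1.8, 50]
    - [285, 389, 20, 0, 0, 1.8, 50]
    - [285, 389, 20, 0, 0, 1.8, 50]
    - [285, 389, 20, 0, 0, 1.8, 50]
    - [285, 389, 20, 0, 0, 1.8, 50]
    - [285, 389, 20, 0, 0, 1.8, 50]
    - [285, 389, 20, 0, 0, 1.8, 50]
    - [285, 389, 20, 0, 0, 1.8, 50]
    - [285, 389, 20, 0, 0, 1.8, 50]
    - [285, 389, 20, 0, 0, 1.8, 50]
    - [285, 389, 20, 0, 0, 1.8, 50]
    - [285, 389, 20, 0, 0, 1.8, 50]

```text
time_s: 1.95
tcp_pos: [0.4499, -0.2399, 0.2513]
tool_rot: [[-0.465, 0.885, -0.0], [0.885, 0.465, -0.0], [-0.0, -0.0, -1.0]]
force: [-0.1, 0.3, 0.4]
width: 0.0498
```

```bash
python3 - <<'E'
from h import *
rel(.097,.142,.17,180)
E
```

```text
t 1.95 tcpS [-0.0653  0.119 ] [ 0.4499 -0.2399  0.2513] q [ 51.4  15.1 -31.5 108.4   9.2  59.   43.7] F [-0.05  0.29  0.42] w 0.0498
shift mm [163.1  16.6 -81.3] turn [0.    0.    1.048] dyaw 60.03950210458993
```

Request:
play_rows:
  moves:
    - [0, 17, 0, 0, 0, 1.048, 50]
    - [0, 17, 0, 0, 0, 1.048, 50]
    - [60, 17, 0, 0, 0, 1.048, 50]
    - [110, 17, 0, 0, 0, 1.048, 50]
    - [163, 17, 0, 0, 0, 1.048, 50]
    - [163, 17, 0, 0, 0, 1.048, 50]
    - [163, 17, 0, 0, 0, 1.048, 50]
    - [163, 17, 0, 0, 0, 1.048, 50]
    - [163, 17, 0, 0, 0, 1.048, 50]

```text
time_s: 3.08
tcp_pos: [0.6125, -0.2233, 0.2518]
tool_rot: [[-0.999, 0.041, 0.0], [0.041, 0.999, -0.001], [-0.0, -0.001, -1.0]]
force: [-0.2, 0.5, 0.4]
width: 0.05
```

```bash
python3 - <<'E'
from h import *
rel(.097,.142,.1,180)
for n in("top","side"):
    p,d=robot.read_camera(n);cv2.imwrite(f"pics/{n}1.png",p[:,:,::-1])
E
```

```text
t 3.075 tcpS [0.0965 0.142 ] [ 0.6125 -0.2233  0.2518] q [ 45.   32.3 -40.7  88.4  22.2  67.6  87.8] F [-0.23  0.51  0.4 ] w 0.05
shift mm [   0.5    0.  -151.8] turn [0.001 0.    0.002] dyaw 0.10561192008586318
```

View pics/side1.png

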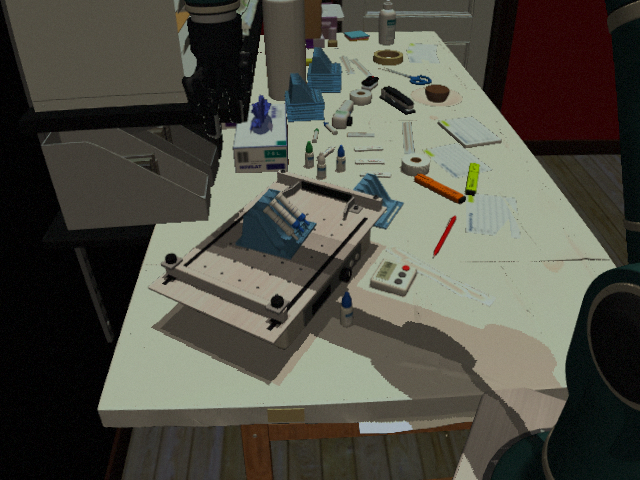

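View pics/top1.png

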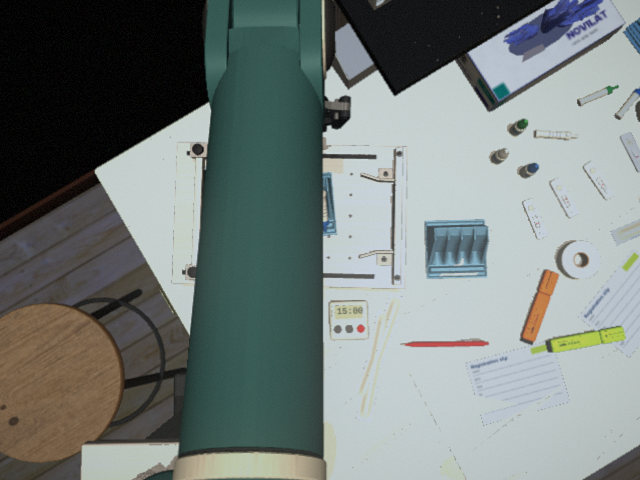

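```bash
python3 - <<'E'
from h import *
s=robot.get_state();p=s['tcp_pos'];T=s['tool_rot']
for c in('side','top'):print(c,project(c,np.array([p+T@v for v in([0,0,0],[0,.03,0],[0,-.03,0],[0,0,-.1],[.07,0,-.14],[0,0,-.2])])).round(0).tolist())
w,d=robot.read_camera('wrist');cv2.imwrite('pics/w1.png',w[:,:,::-1])
E
```

```text
side [[226.0, 130.0], [214.0, 138.0], [238.0, 123.0], [219.0, 67.0], [257.0, 46.0], [212.0, -3.0]]
top [[297.0, 128.0], [274.0, 128.0], [320.0, 129.0], [291.0, 107.0], [286.0, 161.0], [283.0, 79.0]]
```

View pics/w1.png

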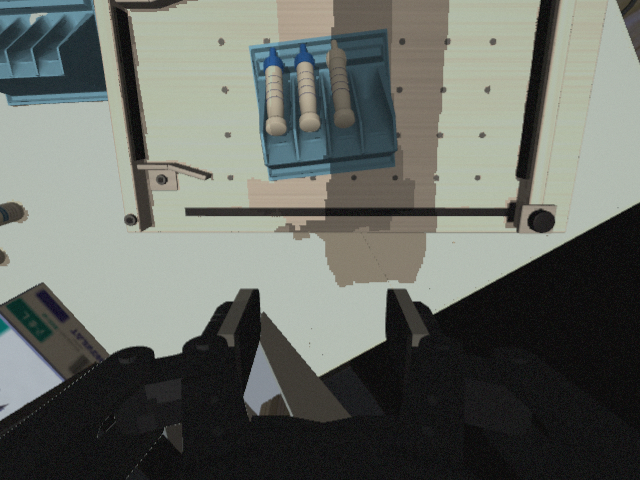

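Request:
play_rows:
  moves:
    - [0, 0, -50, 0, 0, 0, 50]
    - [0, 0, -100, 0, 0, 0, 50]
    - [0, 0, -140, 0, 0, 0, 50]
    - [0, 0, -155, 0, 0, 0, 50]
    - [0, 0, -160, 0, 0, 0, 50]
    - [0, 0, -160, 0, 0, 0, 50]

```text
time_s: 3.98
tcp_pos: [0.6137, -0.2232, 0.0931]
tool_rot: [[-0.999, 0.04, 0.003], [0.04, 0.999, -0.002], [-0.003, -0.001, -1.0]]
force: [-0.6, -0.6, 0.2]
width: 0.0499
```

Request:
play_rows:
  moves:
    - [0, 0, -2, 0, 0, 0, 50]
    - [0, 0, -4, 0, 0, 0, 50]
    - [0, 0, -5, 0, 0, 0, 50]
    - [0, 0, -5, 0, 0, 0, 50]

```text
time_s: 4.47
tcp_pos: [0.6136, -0.2233, 0.0881]
tool_rot: [[-0.999, 0.04, 0.003], [0.04, 0.999, -0.002], [-0.003, -0.001, -1.0]]
force: [-0.2, -0.5, 0.7]
width: 0.0501
```

```bash
python3 - <<'E'
from h import *
rel(.06,.142,.086,180)
w,d=robot.read_camera('wrist');cv2.imwrite('pics/w2.png',w[:,:,::-1])
w,d=robot.read_camera('side');cv2.imwrite('pics/side2.png',cv2.resize(w[150:330,140:400,::-1],None,fx=3,fy=3))
E
```

```text
t 4.475 tcpS [0.0976 0.142 ] [ 0.6136 -0.2233  0.0881] q [ 41.6  42.1 -35.5  95.3  29.6  52.1  82.3] F [-0.19 -0.46  0.65] w 0.0501
shift mm [-37.6   1.5  -2.1] turn [0.002 0.003 0.001] dyaw 0.06109874350548239
```

View pics/w2.png

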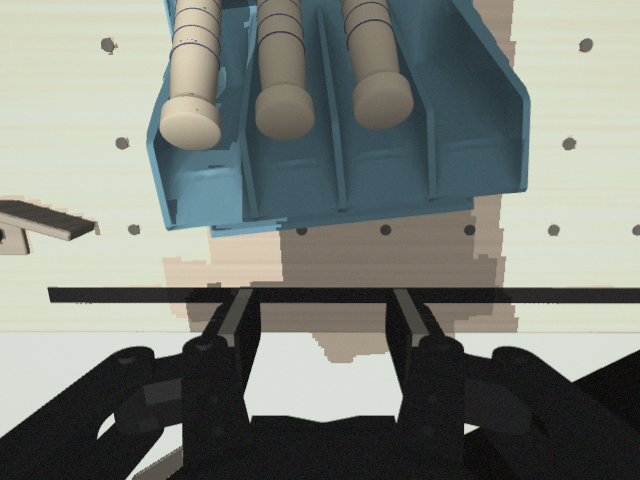

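View pics/side2.png

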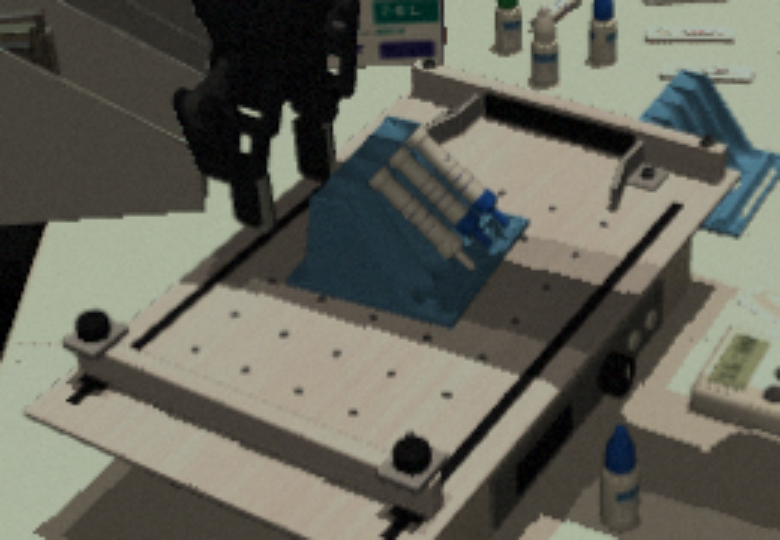

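Request:
play_rows:
  moves:
    - [0, 1, -2, 0, 0, 0, 50]
    - [0, 3, -3, 0, 0, 0, 50]
    - [0, 3, -3, 0, 0, 0, 50]

```text
time_s: 4.95
tcp_pos: [0.6136, -0.2198, 0.085]
tool_rot: [[-0.999, 0.04, 0.002], [0.04, 0.999, -0.001], [-0.002, -0.001, -1.0]]
force: [-1.1, 0.6, -0.6]
width: 0.0499
```

Request:
play_rows:
  moves:
    - [0, 0, -1, 0, 0, 0, 50]
    - [0, 0, -2, 0, 0, 0, 50]
    - [0, 0, -2, 0, 0, 0, 50]

```text
time_s: 5.32
tcp_pos: [0.6135, -0.2199, 0.0828]
tool_rot: [[-0.999, 0.04, 0.002], [0.04, 0.999, -0.001], [-0.002, -0.001, -1.0]]
force: [-0.0, -0.5, 0.4]
width: 0.0502
```

Request:
play_rows:
  moves:
    - [0, 0, -1, 0, 0, 0, 50]
    - [0, 0, -2, 0, 0, 0, 50]
    - [0, 0, -2, 0, 0, 0, 50]

```text
time_s: 5.7
tcp_pos: [0.6136, -0.2199, 0.0812]
tool_rot: [[-0.999, 0.04, 0.002], [0.04, 0.999, -0.001], [-0.002, -0.001, -1.0]]
force: [-1.5, -0.1, 3.9]
width: 0.05
```

Request:
play_rows:
  moves:
    - [0, 0, -1, 0, 0, 0, 50]
    - [0, 0, -2, 0, 0, 0, 50]
    - [0, 0, -2, 0, 0, 0, 50]

```text
time_s: 6.08
tcp_pos: [0.6136, -0.2199, 0.0811]
tool_rot: [[-0.999, 0.04, 0.002], [0.04, 0.999, -0.002], [-0.002, -0.002, -1.0]]
force: [-5.1, -0.3, 12.7]
width: 0.0502
```

Request:
play_rows:
  moves:
    - [0, 0, 2.5, 0, 0, 0, 50]
    - [-4, 0, 2.5, 0, 0, 0, 50]
    - [-8, 0, 2.5, 0, 0, 0, 50]
    - [-12, 0, 2.5, 0, 0, 0, 50]
    - [-15, 0.5, 2.5, 0, 0, 0, 50]
    - [-18, 0.5, 2.5, 0, 0, 0, 50]
    - [-21, 1, 2.5, 0, 0, 0, 50]
    - [-24, 1, 2.5, 0, 0, 0, 50]
    - [-27, 1, 2.5, 0, 0, 0, 50]
    - [-30, 1, 2.5, 0, 0, 0, 50]
    - [-33, 1, 2.5, 0, 0, 0, 50]
    - [-33, 1, 2.5, 0, 0, 0, 50]

```text
time_s: 7.58
tcp_pos: [0.5803, -0.2189, 0.0836]
tool_rot: [[-0.999, 0.04, 0.002], [0.04, 0.999, -0.002], [-0.002, -0.002, -1.0]]
force: [0.2, 0.4, -0.3]
width: 0.0498
```

```bash
python3 - <<'E'
from h import *
rel(.06,.142,.0833,180)
w,d=robot.read_camera('wrist');cv2.imwrite('pics/w3.png',w[:,:,::-1])
w,d=robot.read_camera('side');cv2.imwrite('pics/side3.png',cv2.resize(w[150:330,140:400,::-1],None,fx=3,fy=3))
E
```

```text
t 7.575 tcpS [0.0642 0.1451] [ 0.5803 -0.2189  0.0836] q [ 43.3  39.9 -35.8 100.3  29.8  49.4  81.8] F [ 0.17  0.44 -0.29] w 0.0498
shift mm [-4.3 -2.9 -0.3] turn [0.002 0.002 0.001] dyaw 0.035742108103022474
```

View pics/w3.png

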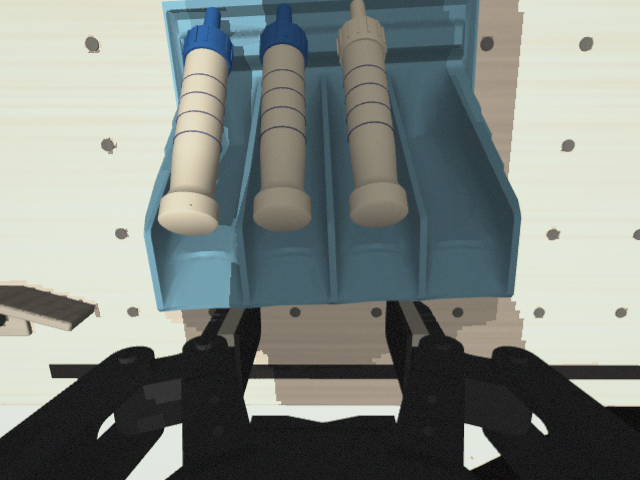

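View pics/side3.png

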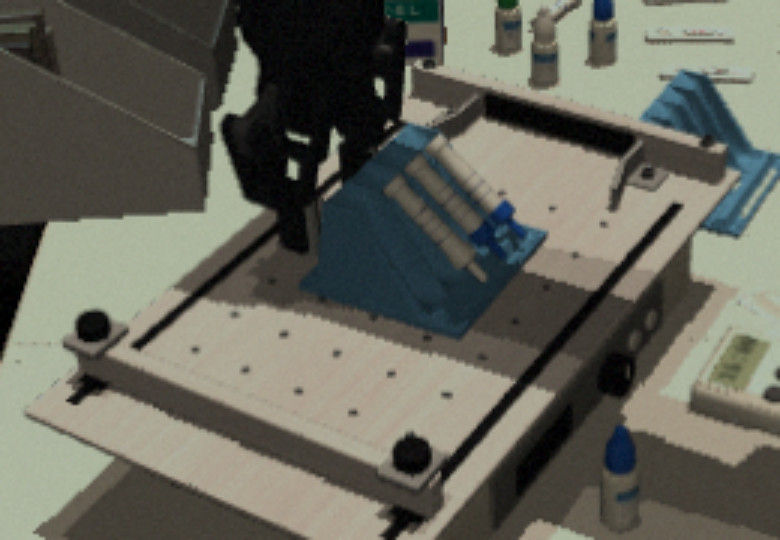

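Request:
play_rows:
  moves:
    - [-2, 0, 0, 0, 0, 0, 50]
    - [-4, 0, 0, 0, 0, 0, 50]
    - [-4, 0, 0, 0, 0, 0, 50]
    - [4, 0, 0, 0, 0, 0, 50]
    - [20, 0, 0, 0, 0, 0, 50]
    - [20, 0, 60, 0, 0, 0, 50]
    - [20, 0, 110, 0, 0, 0, 50]
    - [20, 50, 110, 0, 0, -0.3, 50]
    - [0, 100, 110, 0, 0, -0.6, 50]
    - [-30, 130, 110, 0, 0, -1, 50]
    - [-60, 130, 110, 0, 0, -1.3, 50]
    - [-60, 130, 110, 0, 0, -1.55, 50]

```text
time_s: 9.18
tcp_pos: [0.5192, -0.0883, 0.1939]
tool_rot: [[-0.555, 0.832, -0.001], [0.832, 0.555, -0.004], [-0.002, -0.003, -1.0]]
force: [0.5, -0.4, 0.2]
width: 0.0501
```

```bash
python3 - <<'E'
from h import *
p,d=robot.read_camera('top');np.save('top4.npy',d);cv2.imwrite('pics/top4.png',cv2.resize(p[125:305,160:425,::-1],None,fx=3,fy=3,interpolation=cv2.INTER_CUBIC))
w,d=robot.read_camera('wrist');cv2.imwrite('pics/w4.png',w[:,:,::-1])
rel(0,.23,.19,90)
E
```

```text
t 9.275 tcpS [-0.0003  0.2729] [ 0.5209 -0.0887  0.1941] q [ 32.1  21.3 -31.8 109.3  14.1  53.2  27.5] F [ 0.05 -0.71  0.95] w 0.05
shift mm [ -1.4 -42.9  -4.1] turn [ 0.004 -0.001 -0.633] dyaw -36.26335738911109
```

View pics/top4.png

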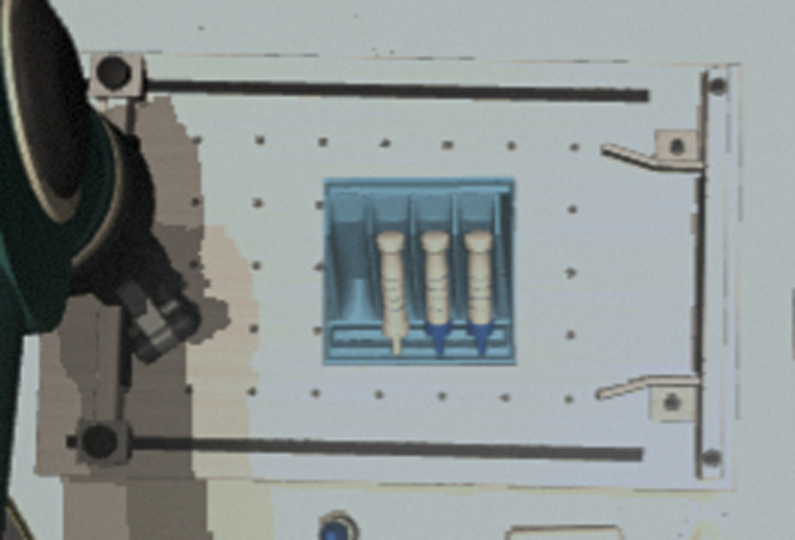

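View pics/w4.png

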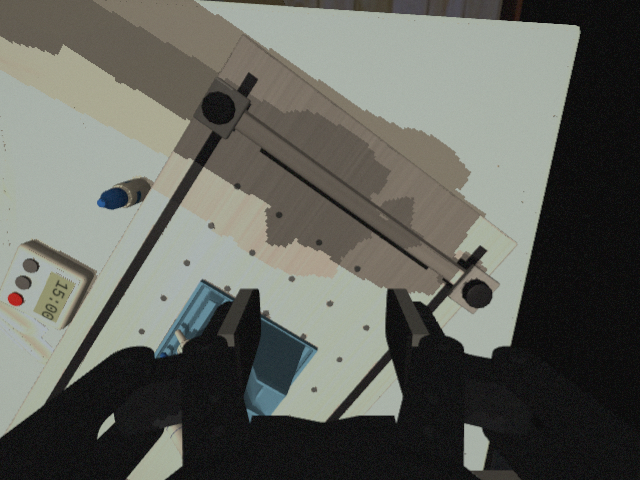

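```bash
cat >> h.py <<'E'
def rackpose(l,zz=.088):
    f=[(160+(u+.5)/3-.5,125+(v+.5)/3-.5) for u,v in l]
    rk=unproj('top',f,zz);t2,tt,r=fit2([(.049,.05),(.049,-.05),(-.049,-.05),(-.049,.05)],rk)
    print('rack yaw',np.degrees(t2-TH),'S',toS(tt).round(4),(r*1e3).round(1).tolist())
E
python3 - <<'E'
from h import *
rackpose([(325,178),(516,178),(515,364),(323,364)])
E
```

```text
rack yaw 1.0839598081375408 S [0.0003 0.1462] [[-0.4, -0.2], [-0.3, -0.0], [0.5, 0.2], [0.2, -0.1]]
```

Request:
play_rows:
  moves:
    - [-1.4, -43, 0, 0.004, -0.001, -0.3, 50]
    - [-1.4, -43, 0, 0.004, -0.001, -0.633, 50]
    - [-1.4, -43, 0, 0.004, -0.001, -0.633, 50]
    - [-1.4, -43, 0, 0.004, -0.001, -0.633, 50]
    - [-1.4, -43, -30, 0.004, -0.001, -0.633, 50]
    - [-1.4, -43, -70, 0.004, -0.001, -0.633, 50]
    - [-1.4, -43, -95, 0.004, -0.001, -0.633, 50]
    - [-1.4, -43, -105, 0.004, -0.001, -0.633, 50]
    - [-1.4, -43, -108, 0.004, -0.001, -0.633, 50]
    - [-1.4, -43, -109, 0.004, -0.001, -0.633, 50]

```text
time_s: 10.52
tcp_pos: [0.5204, -0.1317, 0.0859]
tool_rot: [[0.039, 0.999, 0.002], [0.999, -0.039, 0.0], [0.0, 0.002, -1.0]]
force: [-0.1, -0.3, 0.1]
width: 0.0502
```

```bash
python3 - <<'E'
from h import *
w,d=robot.read_camera('side');cv2.imwrite('pics/side5.png',cv2.resize(w[150:330,140:400,::-1],None,fx=3,fy=3))
rel(0,.111,.0838,90)
E
```

```text
t 10.575 tcpS [0.0008 0.2298] [ 0.5203 -0.1318  0.0859] q [ 27.2  29.4 -20.6 112.8  15.5  40.3  -5.1] F [-0.78 -0.56 -0.66] w 0.0503
shift mm [  -5.5 -118.7   -2.1] turn [ 0.     0.002 -0.001] dyaw -0.029086499857697845
```

View pics/side5.png

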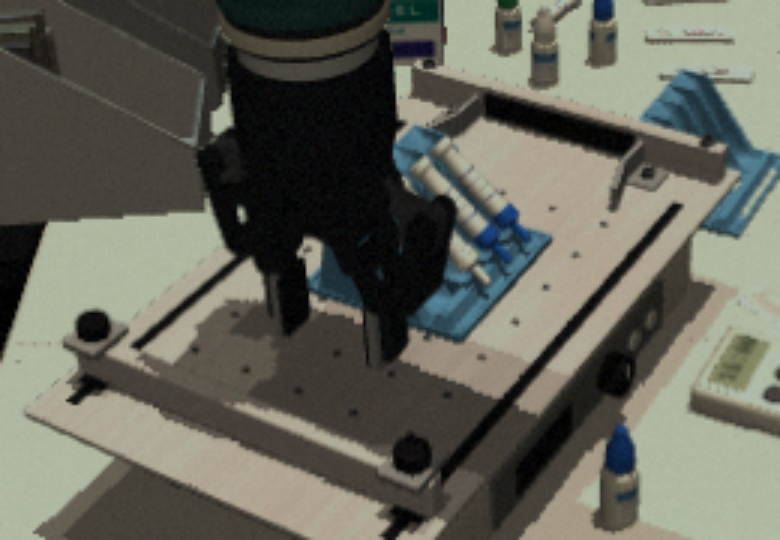

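Request:
play_rows:
  moves:
    - [-1, -4, -2.2, 0, 0, 0, 50]
    - [-1.5, -9, -2.2, 0, 0, 0, 50]
    - [-2, -14, -2.2, 0, 0, 0, 50]
    - [-2, -19, -2.2, 0, 0, 0, 50]
    - [-2, -24, -2.2, 0, 0, 0, 50]
    - [-2, -30, -2.2, 0, 0, 0, 50]
    - [-2.5, -36, -2.2, 0, 0, 0, 50]
    - [-3, -42, -2.2, 0, 0, 0, 50]
    - [-3, -48, -2.2, 0, 0, 0, 50]
    - [-3, -54, -2.2, 0, 0, 0, 50]
    - [-3, -58, -2.2, 0, 0, 0, 50]
    - [-3, -60, -2.2, 0, 0, 0, 50]

```text
time_s: 12.08
tcp_pos: [0.5173, -0.192, 0.0837]
tool_rot: [[0.039, 0.999, 0.002], [0.999, -0.039, -0.0], [-0.0, 0.002, -1.0]]
force: [-0.4, 1.4, 0.1]
width: 0.0502
```

```bash
python3 - <<'E'
from h import *
w,d=robot.read_camera('side');cv2.imwrite('pics/side6.png',cv2.resize(w[150:330,140:400,::-1],None,fx=3,fy=3))
p,d=robot.read_camera('top');cv2.imwrite('pics/top6.png',cv2.resize(p[125:305,160:425,::-1],None,fx=3,fy=3,interpolation=cv2.INTER_CUBIC))
rel(0,.111,.0838,90)
E
```

```text
t 12.175 tcpS [1.000e-04 1.694e-01] [ 0.5173 -0.1921  0.0837] q [ 32.8  30.7 -20.1 110.8  15.5  41.    1.3] F [0.51 1.32 0.27] w 0.0501
shift mm [ -2.4 -58.4   0.1] turn [ 0.     0.002 -0.   ] dyaw -0.013374572168487475
```

View pics/side6.png

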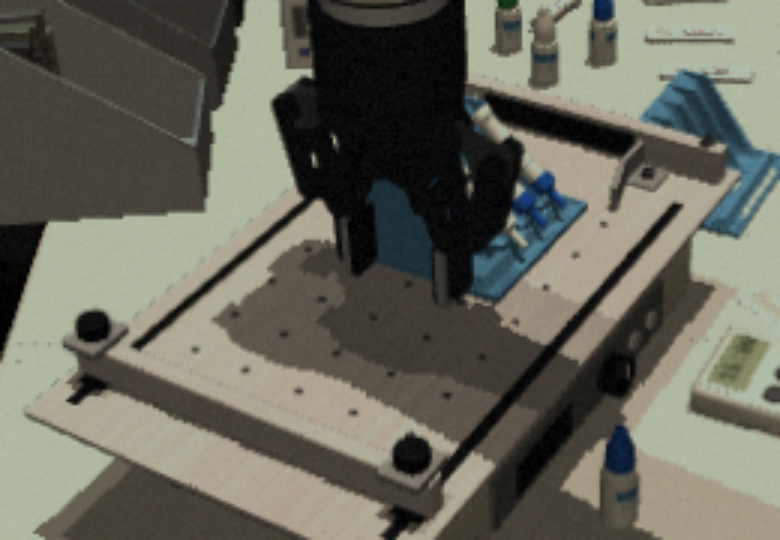

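View pics/top6.png

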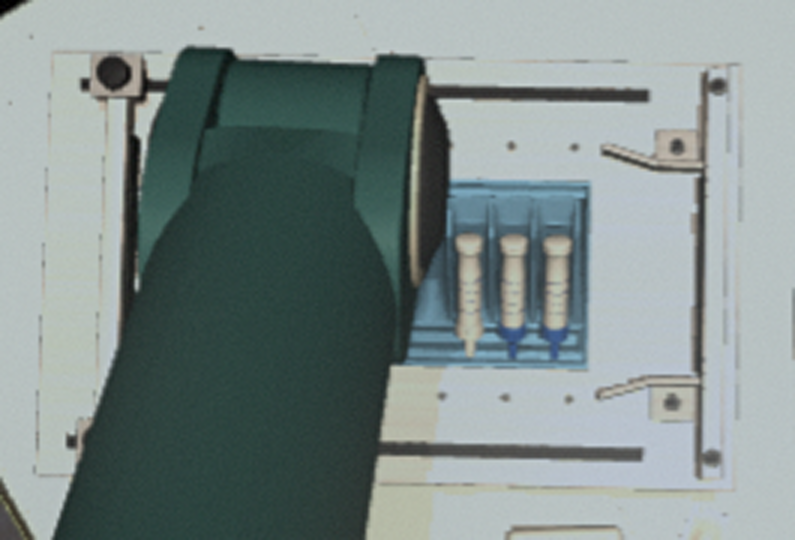

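Request:
play_rows:
  moves:
    - [0, -4, 0, 0, 0, 0, 50]
    - [-0.5, -8, 0, 0, 0, 0, 50]
    - [-0.5, -12, 0, 0, 0, 0, 50]
    - [-0.5, -17, 0, 0, 0, 0, 50]
    - [-1, -22, 0, 0, 0, 0, 50]
    - [-1, -27, 0, 0, 0, 0, 50]
    - [-1, -32, 0, 0, 0, 0, 50]
    - [-1.5, -37, 0, 0, 0, 0, 50]
    - [-2, -42, 0, 0, 0, 0, 50]
    - [-2, -45, 0, 0, 0, 0, 50]
    - [-2, -48, 0, 0, 0, 0, 50]
    - [-2, -48, 0, 0, 0, 0, 50]

```text
time_s: 13.68
tcp_pos: [0.5152, -0.2404, 0.0837]
tool_rot: [[0.039, 0.999, 0.002], [0.999, -0.039, -0.0], [-0.0, 0.002, -1.0]]
force: [-0.0, 0.1, 0.5]
width: 0.0503
```

```bash
python3 - <<'E'
from h import *
p,d=robot.read_camera('top');cv2.imwrite('pics/top7.png',cv2.resize(p[125:305,160:425,::-1],None,fx=3,fy=3,interpolation=cv2.INTER_CUBIC))
rel(0,.111,.0838,90)
E
```

```text
t 13.725 tcpS [0.     0.1213] [ 0.5153 -0.2402  0.0837] q [ 37.   31.9 -19.7 108.5  15.4  42.1   6.3] F [ 0.21 -0.04  0.32] w 0.0504
shift mm [ -0.4 -10.3   0.1] turn [ 0.     0.002 -0.   ] dyaw -0.01030619549550238
```

View pics/top7.png

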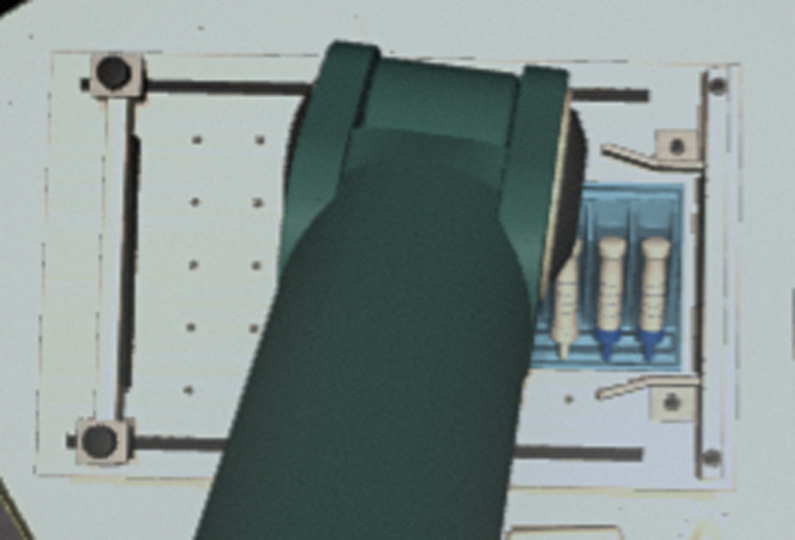

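Request:
play_rows:
  moves:
    - [0, -2, 0, 0, 0, 0, 50]
    - [0, -4, 0, 0, 0, 0, 50]
    - [0, -6, 0, 0, 0, 0, 50]
    - [-0.4, -8, 0, 0, 0, 0, 50]
    - [-0.4, -9, 0, 0, 0, 0, 50]
    - [-0.4, -9, 0, 0, 0, 0, 50]

```text
time_s: 14.48
tcp_pos: [0.5151, -0.2481, 0.0836]
tool_rot: [[0.038, 0.999, 0.002], [0.999, -0.038, 0.001], [0.001, 0.002, -1.0]]
force: [1.0, 4.7, 0.0]
width: 0.0498
```

Request:
play_rows:
  moves:
    - [0, -1, 0, 0, 0, 0, 50]
    - [0, -2, 0, 0, 0, 0, 50]
    - [0, -2, 0, 0, 0, 0, 50]

```text
time_s: 14.85
tcp_pos: [0.5151, -0.2482, 0.0836]
tool_rot: [[0.037, 0.999, 0.001], [0.999, -0.037, 0.003], [0.003, 0.001, -1.0]]
force: [0.4, 7.0, 2.2]
width: 0.05
```

Request:
play_rows:
  moves:
    - [0, 4, 0, 0, 0, 0, 50]
    - [0, 20, 0, 0, 0, 0, 50]
    - [0, 40, 20, 0, 0, 0, 50]
    - [3, 80, 70, 0, 0, 0, 50]
    - [5, 130, 110, 0, 0, 0, 50]
    - [7, 180, 110, 0, 0, 0, 50]
    - [7, 180, 110, 0, 0, 0, 50]
    - [7, 180, 110, 0, 0, 0, 50]

```text
time_s: 15.85
tcp_pos: [0.5218, -0.0687, 0.1935]
tool_rot: [[0.037, 0.999, 0.001], [0.999, -0.037, 0.002], [0.002, 0.001, -1.0]]
force: [0.3, -0.5, 0.4]
width: 0.0499
```

```bash
python3 - <<'E'
from h import *
p,d=robot.read_camera('top');np.save('top8.npy',d);cv2.imwrite('pics/top8.png',cv2.resize(p[155:285,250:410,::-1],None,fx=5,fy=5,interpolation=cv2.INTER_CUBIC)[:600])
w,d=robot.read_camera('side');cv2.imwrite('pics/side8.png',cv2.resize(w[150:330,140:400,::-1],None,fx=3,fy=3))
rel(0,.35,.19,90)
E
```

```text
t 15.95 tcpS [-2.000e-04  2.919e-01] [ 0.5218 -0.0697  0.1931] q [ 25.4  20.1 -25.8 109.8  10.7  52.4  -7.8] F [ 0.5   0.26 -0.17] w 0.0501
shift mm [ 2.5 58.1 -3.1] turn [-0.002  0.     0.   ] dyaw 0.027603789815458413
```

View pics/top8.png

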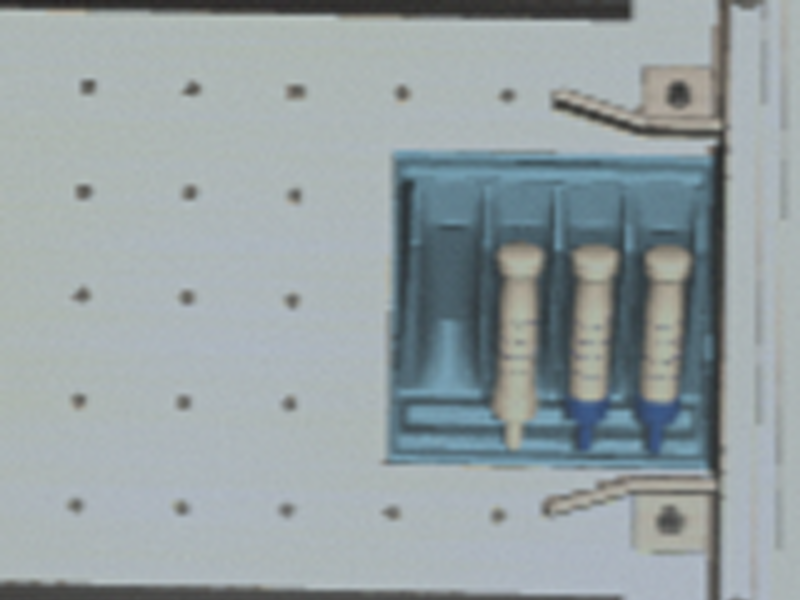

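View pics/side8.png

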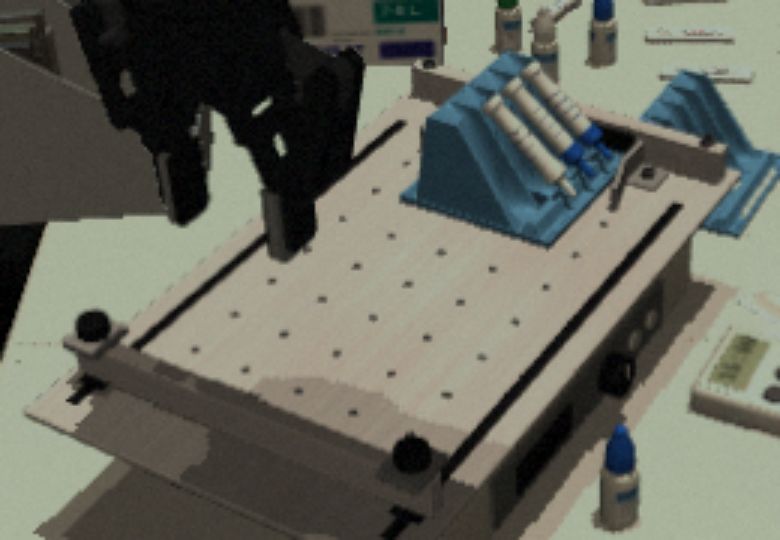

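```bash
python3 - <<'E'
from h import *
f=lambda l:[(250+(u+.5)/5-.5,155+(v+.5)/5-.5) for u,v in l]
for n,l,z in[('rack',[(394,152),(715,155),(713,468),(389,463)],.087),('cheek inner top',[(640,130),(720,132),(715,479),(630,478)],.100),('fence face top',[(722,150),(718,470)],.106)]:
    W=unproj('top',f(l),z);print(n,[toS(w).round(4).tolist() for w in W])
    if n=='rack':
        t2,tt,r=fit2([(.049,.05),(.049,-.05),(-.049,-.05),(-.049,.05)],W);print(np.degrees(t2-TH),toS(tt),(r*1e3).round(1).tolist())
E
```

```text
rack [[0.0484, 0.1022], [0.0494, 0.0017], [-0.0487, 0.0009], [-0.0493, 0.1016]]
0.446428530702999 [-5.47530063e-05  5.15855556e-02] [[-0.2, 0.2], [0.0, -0.2], [-0.0, -0.4], [0.2, 0.4]]
cheek inner top [[0.0547, 0.0261], [0.0545, 0.0014], [-0.0528, 0.0013], [-0.053, 0.0273]]
fence face top [[0.048, 0.0012], [-0.0503, 0.001]]
```

Request:
play_rows:
  moves:
    - [2, 48, 0, -0.002, 0, 0, 50]
    - [2, 48, 0, -0.002, 0, 0, 50]
    - [2, 48, -40, -0.002, 0, 0, 50]
    - [2, 48, -75, -0.002, 0, 0, 50]
    - [2, 48, -95, -0.002, 0, 0, 50]
    - [2, 48, -102, -0.002, 0, 0, 50]
    - [2, 48, -103, -0.002, 0, 0, 50]
    - [2, 48, -103, -0.002, 0, 0, 50]

```text
time_s: 16.95
tcp_pos: [0.5244, -0.0221, 0.0909]
tool_rot: [[0.04, 0.999, 0.002], [0.999, -0.04, 0.0], [0.0, 0.002, -1.0]]
force: [-1.1, 0.1, 0.7]
width: 0.0497
```

```bash
python3 - <<'E'
from h import *
w,d=robot.read_camera('side');cv2.imwrite('pics/side9.png',cv2.resize(w[150:330,140:400,::-1],None,fx=3,fy=3))
rel(0,.127,.09,90)
E
```

```text
t 17.0 tcpS [0.0006 0.3397] [ 0.5244 -0.022   0.091 ] q [ 17.8  28.5 -23.5 114.1  17.1  40.5 -18.5] F [ 0.12  0.46 -0.12] w 0.0502
shift mm [  -8.9 -212.5   -1. ] turn [-0.     0.002  0.001] dyaw 0.050155151459051694
```

View pics/side9.png

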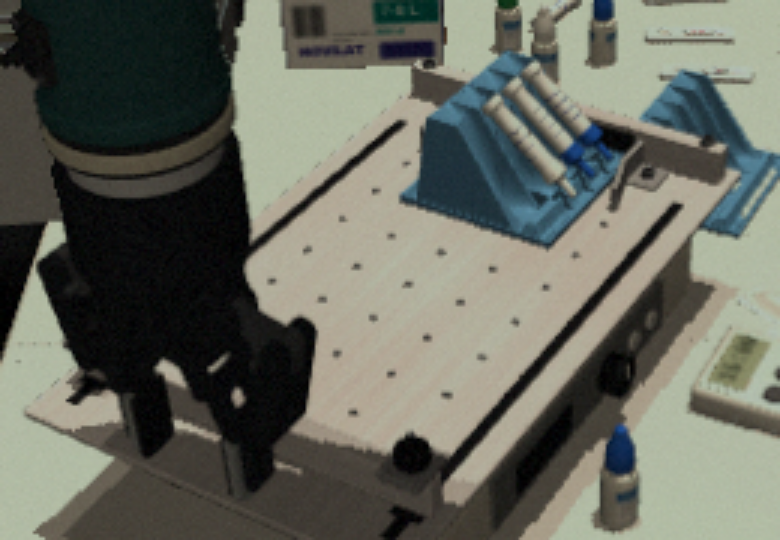

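Request:
play_rows:
  moves:
    - [0, -5, 0, 0, 0, 0, 50]
    - [-0.5, -12, 0, 0, 0, 0, 50]
    - [-1, -20, 0, 0, 0, 0, 50]
    - [-1.5, -29, 0, 0, 0, 0, 50]
    - [-2, -38, 0, 0, 0, 0, 50]
    - [-2, -47, 0, 0, 0, 0, 50]
    - [-2.5, -56, 0, 0, 0, 0, 50]
    - [-3, -65, 0, 0, 0, 0, 50]
    - [-3, -74, 0, 0, 0, 0, 50]
    - [-3.5, -83, 0, 0, 0, 0, 50]
    - [-4, -91, 0, 0, 0, 0, 50]
    - [-4, -97, 0, 0, 0, 0, 50]

```text
time_s: 18.5
tcp_pos: [0.5203, -0.1196, 0.091]
tool_rot: [[0.04, 0.999, 0.002], [0.999, -0.04, 0.0], [0.0, 0.002, -1.0]]
force: [0.6, 2.4, 1.8]
width: 0.0502
```

```bash
python3 - <<'E'
from h import *
w,d=robot.read_camera('side');cv2.imwrite('pics/side10.png',cv2.resize(w[150:330,140:400,::-1],None,fx=3,fy=3))
rel(0,.127,.09,90)
E
```

```text
t 18.55 tcpS [0.0003 0.2411] [ 0.5203 -0.1205  0.091 ] q [ 27.7  29.1 -22.8 112.9  16.7  41.   -7.5] F [0.46 0.83 0.69] w 0.05
shift mm [  -4.8 -114.    -1. ] turn [0.001 0.002 0.002] dyaw 0.11078490709104472
```

View pics/side10.png

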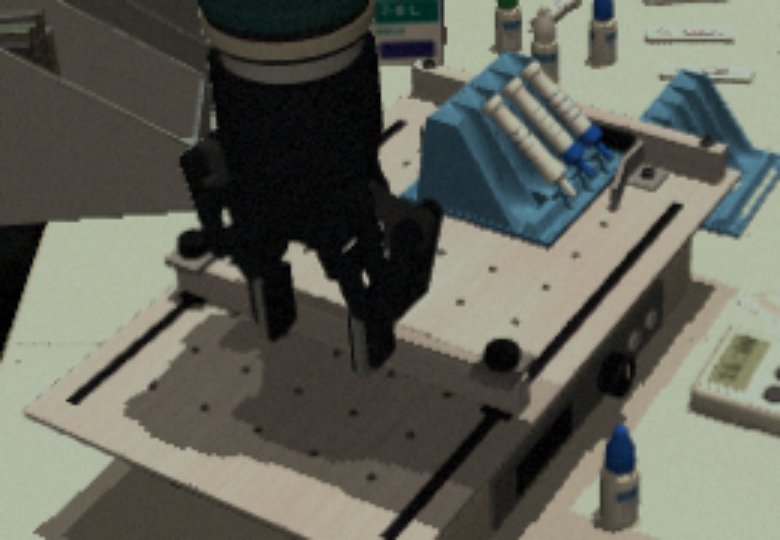

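Request:
play_rows:
  moves:
    - [-0.5, -9, 0, 0, 0, 0, 50]
    - [-1, -18, 0, 0, 0, 0, 50]
    - [-1, -27, 0, 0, 0, 0, 50]
    - [-1.5, -36, 0, 0, 0, 0, 50]
    - [-2, -45, 0, 0, 0, 0, 50]
    - [-2, -54, 0, 0, 0, 0, 50]
    - [-2.5, -63, 0, 0, 0, 0, 50]
    - [-3, -72, 0, 0, 0, 0, 50]
    - [-3.5, -80, 0, 0, 0, 0, 50]
    - [-4, -88, 0, 0, 0, 0, 50]
    - [-4, -95, 0, 0, 0, 0, 50]
    - [-4, -100, 0, 0, 0, 0, 50]

```text
time_s: 20.05
tcp_pos: [0.516, -0.221, 0.0909]
tool_rot: [[0.041, 0.999, 0.001], [0.999, -0.041, -0.001], [-0.001, 0.001, -1.0]]
force: [-0.0, 2.4, 0.8]
width: 0.0499
```

Request:
play_rows:
  moves:
    - [0, -2, 0, 0, 0, 0, 50]
    - [0, -4, 0, 0, 0, 0, 50]
    - [0, -6, 0, 0, 0, 0, 50]
    - [-0.4, -8, 0, 0, 0, 0, 50]

```text
time_s: 20.55
tcp_pos: [0.5156, -0.229, 0.0909]
tool_rot: [[0.041, 0.999, 0.001], [0.999, -0.041, -0.001], [-0.001, 0.001, -1.0]]
force: [1.0, 2.6, 0.5]
width: 0.0502
```

Request:
play_rows:
  moves:
    - [0, -1, 0, 0, 0, 0, 50]
    - [0, -2, 0, 0, 0, 0, 50]
    - [0, -3, 0, 0, 0, 0, 50]
    - [0, -3, 0, 0, 0, 0, 50]

```text
time_s: 21.05
tcp_pos: [0.5155, -0.2321, 0.0909]
tool_rot: [[0.041, 0.999, 0.001], [0.999, -0.041, -0.001], [-0.001, 0.001, -1.0]]
force: [0.7, 1.4, 1.1]
width: 0.0498
```

Request:
play_rows:
  moves:
    - [0, -0.7, 0, 0, 0, 0, 50]
    - [0, -1.5, 0, 0, 0, 0, 50]
    - [0, -2, 0, 0, 0, 0, 50]
    - [0, -2, 0, 0, 0, 0, 50]

```text
time_s: 21.55
tcp_pos: [0.5155, -0.2338, 0.0909]
tool_rot: [[0.041, 0.999, 0.001], [0.999, -0.041, -0.0], [-0.0, 0.001, -1.0]]
force: [-0.4, 3.5, 1.2]
width: 0.0499
```

Request:
play_rows:
  moves:
    - [0, -0.7, 0, 0, 0, 0, 50]
    - [0, -1.5, 0, 0, 0, 0, 50]
    - [0, -2, 0, 0, 0, 0, 50]
    - [0, -2, 0, 0, 0, 0, 50]

```text
time_s: 22.05
tcp_pos: [0.5155, -0.2338, 0.0909]
tool_rot: [[0.04, 0.999, 0.0], [0.999, -0.04, 0.002], [0.002, 0.0, -1.0]]
force: [-1.2, 6.9, 3.6]
width: 0.0502
```

Request:
play_rows:
  moves:
    - [0, -2, 0, 0, 0, 0, 50]
    - [0, -3, 0, 0, 0, 0, 50]
    - [0, -3, 0, 0, 0, 0, 50]

```text
time_s: 22.42
tcp_pos: [0.5155, -0.2338, 0.0908]
tool_rot: [[0.039, 0.999, -0.001], [0.999, -0.039, 0.006], [0.005, -0.001, -1.0]]
force: [-1.7, 9.4, 4.8]
width: 0.0499
```

Request:
play_rows:
  moves:
    - [0, 4, 0, 0, 0, 0, 50]
    - [0, 20, 0, 0, 0, 0, 50]
    - [0, 50, 20, 0, 0, 0, 50]
    - [3, 100, 70, 0, 0, 0, 50]
    - [5, 160, 120, 0, 0, 0, 50]
    - [7, 215, 120, 0, 0, 0, 50]
    - [7, 215, 120, 0, 0, 0, 50]
    - [7, 215, 120, 0, 0, 0, 50]

```text
time_s: 23.42
tcp_pos: [0.5223, -0.0183, 0.2108]
tool_rot: [[0.037, 0.999, -0.001], [0.999, -0.037, 0.005], [0.005, -0.001, -1.0]]
force: [-0.3, -0.1, 0.4]
width: 0.05
```

```bash
python3 - <<'E'
from h import *
p,d=robot.read_camera('top');cv2.imwrite('pics/top11.png',cv2.resize(p[155:285,250:410,::-1],None,fx=5,fy=5,interpolation=cv2.INTER_CUBIC)[:600])
cv2.imwrite('pics/top11f.png',p[:,:,::-1])
w,d=robot.read_camera('side');cv2.imwrite('pics/side11.png',cv2.resize(w[150:330,140:400,::-1],None,fx=3,fy=3))
for q in('timer','dropper_blue','spare_rack'):print(q,robot.find_in('top',q)[:1])
E
```

```text
timer [{'extent': [328.3, 303.3, 373.2, 342.1], 'score': 0.97}]
dropper_blue []
spare_rack [{'extent': [422.4, 219.4, 489.8, 280.1], 'score': 0.98}]
```

View pics/top11.png

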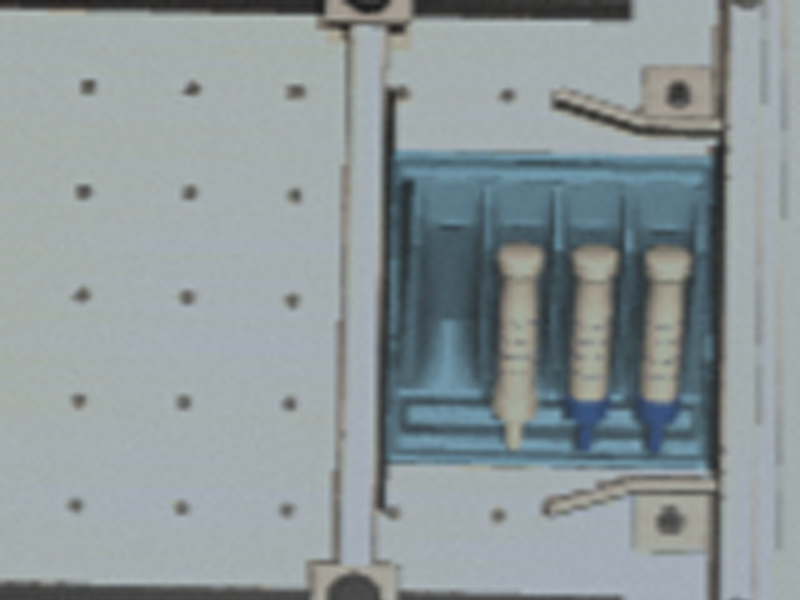

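View pics/side11.png

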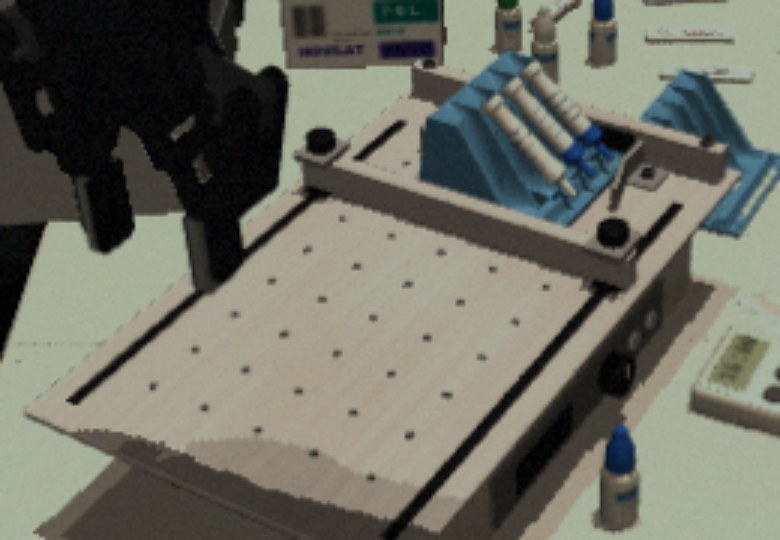

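```bash
python3 - <<'E'
from h import *
s=robot.get_state();print(s['force'],s['time_s']);print(robot.close_job())
E
```

```text
[0.28072885 0.00752428 0.47593489] 23.675
the job is handed in; nothing more can be done
None
```

The rack is home against the fence and the clamp bar rests against its other side. I handed the job in at 23.7 s with the arm clear of everything. I used two spread fingertips throughout, pushing from outside only.

- **Rack:** I first pushed its back to square it and bring it onto the cheeks' middle line. Then I pushed it along between the cheeks until it met the fence, with about 7 N at the stop. The top camera, before the bar was pushed, showed its centre about 50.6 mm from the fence, about 1 mm off the cheeks' middle, and within 0.5° of square.
- **Clamp bar:** I slid it along with about 2.5 N until it stopped against the rack. It did not move further as I pressed up to 9.4 N. The pictures after I backed off show no gap between bar and rack, and the rack in the same place.
- **Other items:**
  - **Timer and spare rack:** the top camera still found both within a few pixels of their start positions.
  - **Dropper bottle:** the network did not find it in the last top picture, probably because the arm was in the way. The side view shows it standing where it was.

No check disagreed. The small gaps above are within the cameras' roughly 2 mm accuracy.

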